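# Drag the stuck key plate out of the die shoe

## Task

A steel key plate is trapped in the narrow slot of the die shoe: take the hooked pick off its sloping stand, reach its hook down through the slit into the window of the plate, and drag the plate out until all of it lies flat in the shoe's catch tray, clear of the slot. Then put the pick back on the stand it came from, lying in both rests as you found it. Do not touch the plate with the fingers, and do not disturb the other things on the bench.

Things in the scene. Friction and masses are not known exactly. Their poses are not given: they have to be found in the camera images.
- shoe: Die shoe, dark steel fixture on the bench, sizes in mm. Origin: underside, mid block; +x runs along the slot and out of its mouth, z up. Base plate 330 x 130 x 12 (x -100 to 230); its top (z 12) is the floor of slot and tray. The block covers x -100 to 90, y -55 to 55, up to z 39; the slot's mouth is its face at x 90. A steel strap crosses on top at x -95 to -65, to z 47.
- slot (a point): Middle of the slot in the shoe's block, on its floor (shoe x 0, z 12). T-shaped slot: below, a channel 40 wide (y) from z 12 to 29; above it, between two lips, an open slit 20 wide from z 29 to 39. It runs straight along shoe x from the rear wall at x -85 to the open mouth at x 90.
- tray (a point): Middle of the catch tray's floor (shoe x 157, z 12). The open tray joins the mouth at the slot's floor level and covers shoe x 90 to 225, y -60 to 60, with a rim 10 high (to z 22) on the other three sides.
- key_plate: Loose flat bright steel plate, 90 (x) x 36 (y) x 14 (z), 0.2 to 0.42 kg. Origin: middle of its underside; +x points to the mouth. It lies on the channel's floor under the lips (2 of play each side, 3 above), seen from above through the slit. A rectangular window 20 (x) x 18 (y) goes right through it, centred 22 from the origin towards +x.
- window (a point): Centre of that window, at the plate's upper face.
- hook_pick: Hooked pick, 0.15 kg. Origin: centre of its square wooden handle, 100 (x) x 22 x 22. A steel shank 9 thick runs on from the handle along +x to x 130; there it turns square towards -z as a straight hook 9 thick, ending 38 below the shank's axis. It starts on stand_hook, +x end tipped up 30 degrees, hook pointing down; the middle 80 of the handle is free at the sides and below.
- pick_tip (a point): Lower end of the hook, on its axis: (130, 0, -38) from the pick's origin in the pick's axes.
- stand_hook: Fixed stand of the hooked pick: wooden foot, two steel posts with open-topped U rests (3 to 4 play each side). The low rest carries the last 10 of the handle's rear end, with a stop plate behind; the high one, 10 wide, carries the shank 90 from the handle's centre. Origin: bench level below the handle's centre, which rests 85 up; x is the pick's direction seen from above.
- stand_hook_rest (a point): Where the pick's origin is when it rests on its stand, against the stop.
- stand_hook_end (a point): Where the hook's lower end (pick_tip) is when the pick rests on its stand.
- plain_pick: Bystander on the other, equal stand: same handle and shank but straight and pointed, no hook; origin and axes as for the hooked pick. The two stands change places.
- die_a: Bystander: stepped round steel die, 60 across, 60 high; origin under its centre.
- die_b: Bystander: steel disc 72 across, 30 high; origin under its centre.
- coins: Bystander: pile of brass blanks 25 across, 20 high; origin under its centre.
- tub: Bystander: white plastic tub with blanks, 160 x 120 x 45; origin under its centre.
- brush: Bystander: hand brush lying on the bench.
Things that resemble listed ones, but are neither listed nor needed, are in the scene too. Of the things that look like the hook_pick, the middle-sized one is meant.

How it is judged:
By the outcome, as a careful person would: the job done as asked, in the order asked, and still so for the second after the job is handed in, with the robot touching nothing.
It also fails if it takes over 51 s, if anything falls off the work surface, if the arm or the gripper's body presses on something with over 40 N, if the wrist force passes 120 N, or if a joint passes its speed limit or range.

## Robot

A 7-joint arm with a two-finger parallel gripper is mounted at the origin on the work surface. World frame = base frame: x ahead of the robot, y to its left, z up, the work surface at z = 0. Lengths are in mm, angles in rad, forces in N, time in s.
With the tool pointing down it reaches from about 400 to 875 mm from the base axis. Payload 19.3 kg.
Tool frame: the origin (TCP) lies at the very end of the fingers, on their centre line; the grasp point (between the pads) lies 19 mm behind it (grip_point_offset is the z of the grasp point in the tool frame, in mm); z points along the fingers, y is the line along which they close (so a half turn about z gives the same grasp; the last joint's range is limited). The gripper opens to 85 mm and grips with 20 to 120 N. Pads are 22 mm wide; open, the fingers measure 114 mm over their backs; the gripper's body (76 mm by 85 mm) begins 54 mm behind the grasp point. The pads swing forward as they close: fully open they stand 13 mm farther back than shut.
Start: joints at [1.186, 0.521, -0.036, 1.599, 0.021, 1.021, -0.113], TCP at [193.488, -594.287, 231.291] pointing down, gripper open.
Joint ranges: [-2.91, 2.91], [-0.3, 2.13], [-1.5, 1.42], [0.17, 2.43], [-1.26, 4.41], [0.16, 1.93], [-2.52, 2.52]. Speed limits (rad/s): [1.89, 1.89, 2.39, 2.39, 3.01, 3.01, 3.01].

## Interface

Orientations are given as a 3x3 rotation matrix whose columns are the frame's x, y, z axes.
In Python, from workcell import movep, movel, goto_joints, open_gripper, clamp, wait, inverse_kinematics, read_state, camera, PlanningError, finish_job, grip_point_offset gives the robot as it stands. Calls block until the motion is done:
- movep(position, orientation): joint-space move of the TCP to a pose.
- movel(position, frame=None, max_speed=150, guard=None): straight line of the TCP; frame=None keeps the orientation; max_speed is the mean speed in mm/s. With guard (N) it stops when the force on the tool has changed by that much, and returns True; else False.
- goto_joints(angles): joint-space move.
- open_gripper() and clamp(): open the fingers fully, or close them until they stop; the grip force is fixed at half the most.
- wait(seconds).
- inverse_kinematics(position, orientation): joint angles nearest the present ones, or None.
- read_state(): the state.
- camera(name): name is "scene" or "top" or "wrist"; returns a dict with "image" (480x640x3 uint8, blue, green, red), "range_z" (480x640 float32, mm along the optical axis (not along the pixel's ray), 0 where there is no reading), "fx", "fy", "cx", "cy" (pixels), "cam_to_world" (4x4, takes a point from camera to world coordinates). Camera axes: x right, y up, looking along -z (the intrinsics and any distortion apply to the point x, -y, -z); pixel columns grow to the right and rows downward; lengths in mm; the calibration is good to about 2 mm. A picture is of the moment at which its call begins.
A pose or a line that the arm cannot do raises PlanningError and nothing moves.
- finish_job(): hands the job in; it is judged then, once.
The state is a dict: "time": time; "qpos": joint angles; "qvel": joint speeds; "joint_efforts": joint torques, N m; "eef_pos": TCP position; "tool_rot": TCP orientation; "ft_force": force on the tool from outside, world axes, zero at the start; "torque": the same for the moment, N m; "finger_gap": finger opening in mm; "gripper_force": force on a finger pad.
Only numpy, scipy, OpenCV 4.12 (cv2) and the standard library are available. Lean on these libraries where they do the work, as an engineer would, in place of code of your own. Each camera call takes 0.05 s, during which the arm holds its last target. There are 200 camera calls.

## Working session

There is one attempt and no reset: what is moved stays moved. The work goes in short steps, each a Python script; the robot and the scene stay as the last script left them, time stands still between calls to the robot, and variables do not carry over. Pictures are saved under pics/ and viewed, at most 10 in all, crops included, and the job is handed in when it is done.

```bash
ls; mkdir -p pics; cat > h.py <<'E'
import numpy as np, cv2
from workcell import *
def cloud(c):
    z=c["range_z"]; v,u=np.mgrid[0:480,0:640]
    P=np.stack([(u-c["cx"])/c["fx"]*z,-(v-c["cy"])/c["fy"]*z,-z,np.ones_like(z)],-1)
    W=(P@np.array(c["cam_to_world"]).T)[...,:3]; W[z<=0]=np.nan
    return W
E
python3 - <<'E'
from h import *
import pickle
for n in("top","scene"):
    c=camera(n); pickle.dump(c,open(n+".pkl","wb")); cv2.imwrite(f"pics/{n}0.png",c["image"])
    print(n,{k:v for k,v in c.items() if k not in("image","range_z")})
s=read_state();print(s["time"],s["eef_pos"],s["tool_rot"],grip_point_offset)
E
```

```text
pics
top {'fx': 515.7904816197935, 'fy': 515.7904816197935, 'cx': 318.5847631478846, 'cy': 236.60138174773755, 'cam_to_world': array([[ 2.37222749e-02,  9.97238839e-01, -7.03701019e-02,
         4.48983715e+02],
       [-9.99714045e-01,  2.38755236e-02,  1.33732950e-03,
         1.04375156e+02],
       [ 3.01375995e-03,  7.03182546e-02,  9.97520055e-01,
         1.18041793e+03],
       [ 0.00000000e+00,  0.00000000e+00,  0.00000000e+00,
         1.00000000e+00]])}
scene {'fx': 457.1380122190384, 'fy': 457.1380122190384, 'cx': 322.541291770259, 'cy': 244.5222075699307, 'cam_to_world': array([[ 2.90872886e-01, -7.63695013e-01,  5.76335745e-01,
         1.11074043e+03],
       [ 9.56675119e-01,  2.24051989e-01, -1.85939301e-01,
        -6.44558095e+01],
       [ 1.28717470e-02,  6.05450768e-01,  7.95778666e-01,
         9.34026179e+02],
       [ 0.00000000e+00,  0.00000000e+00,  0.00000000e+00,
         1.00000000e+00]])}
0.1 [ 193.40932249 -594.0284962   230.77237075] [[ 9.50866681e-01  3.09600425e-01 -3.63039430e-04]
 [ 3.09600633e-01 -9.50866217e-01  9.41124312e-04]
 [-5.38294426e-05 -1.00728099e-03 -9.99999491e-01]] -18.700000000000003
```

View pics/top0.png

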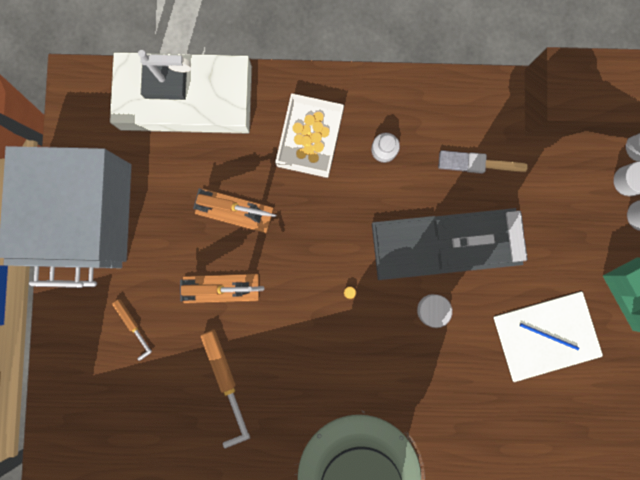

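View pics/scene0.png

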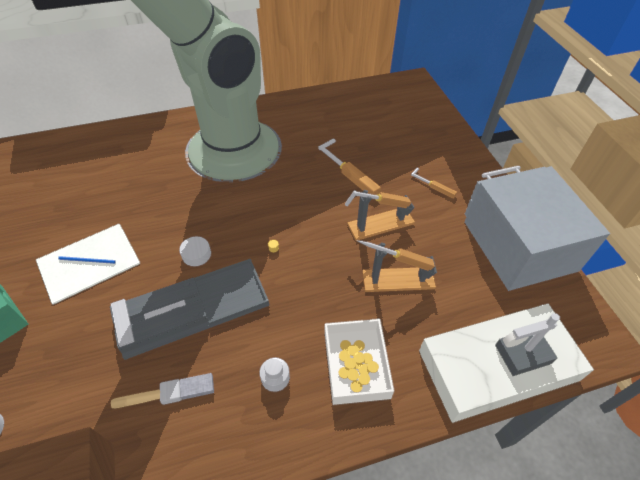

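Candidates for the hooked pick, in top-image pixels: small one lying at (130,330), large one lying at (225,390), and the two on stands at (222,290) and (235,210). The middle-sized one should be on a stand, and (222,290), scene (380,200), appears to show a hook. I'll confirm with one crop.

```bash
python3 - <<'E'
from h import *
import pickle
s=pickle.load(open("scene.pkl","rb"));t=pickle.load(open("top.pkl","rb"))
a=cv2.resize(s["image"][180:300,330:450],(400,400),interpolation=cv2.INTER_CUBIC)
b=cv2.resize(t["image"][180:310,170:300],(400,400),interpolation=cv2.INTER_CUBIC)
cv2.imwrite("pics/crop.png",np.hstack([a,b]))
W=cloud(t); 
# shoe: top-view heights
np.set_printoptions(precision=1,suppress=True)
def rect(mask,lbl):
    P=W[mask][:,:2]; r=cv2.minAreaRect(P.astype(np.float32)); print(lbl,mask.sum(),r)
box=np.zeros((480,640),bool); box[195:285,365:535]=1
z=W[...,2]
for lo,hi in((7,17),(17,26),(32,43),(43,52)):
    m=box&(z>lo)&(z<hi); rect(m,(lo,hi))
hsv=cv2.cvtColor(t["image"],cv2.COLOR_BGR2HSV)
# plate seen in slit: 
m=box&(z>19)&(z<31); m[:, :435]=0; rect(m,"plate z")
# picks: high points
for name,(r0,r1,c0,c1) in {"near":(265,310,175,290),"far":(180,240,185,290)}.items():
    m=np.zeros_like(box); m[r0:r1,c0:c1]=1; m&=(z>70)
    for v,u in np.argwhere(m)[::max(1,m.sum()//25)]: print(name,u,v,W[v,u],hsv[v,u])
E
```

```text
(7, 17) 3996 ((531.8598022460938, -199.41822814941406), (201.19227600097656, 378.6113586425781), 1.3432327508926392)
(17, 26) 720 ((522.6611328125, -185.4467010498047), (130.25888061523438, 324.9748229980469), 7.339138507843018)
(32, 43) 2563 ((531.9091796875, -258.4228210449219), (110.06786346435547, 192.58160400390625), 7.270415306091309)
(43, 52) 1040 ((531.1116333007812, -256.7920227050781), (109.69815063476562, 187.94752502441406), 7.590996265411377)
plate z 343 ((503.5068054199219, -221.73532104492188), (150.68064880371094, 116.57791900634766), 80.20416259765625)
near 187 282 [423.1 382.5  70.1] [105  17  59]
near 208 284 [420.4 333.3  89.7] [ 13 151 162]
near 183 285 [416.6 389.8  73.8] [ 13 134 116]
near 212 285 [419.1 320.4 111.4] [ 13 152 156]
near 189 286 [415.  374.5  83.5] [ 13 155 188]
near 218 286 [417.3 308.  111. ] [ 18 152 138]
near 186 287 [412.6 382.3  77.4] [ 14 154 199]
near 215 287 [415.3 312.8 117.4] [ 13 152 194]
near 244 287 [417.5 249.6 144.6] [135   4 126]
near 190 288 [411.  371.4  86.9] [ 13 152 201]
near 219 288 [413.6 303.8 121.4] [ 20 160 198]
near 24
[... 1184 characters left out ...]
1] [ 14 152 188]
far 204 205 [589.6 352.   72.9] [ 13 152 191]
far 232 205 [585.3 284.  117.9] [ 19 155 210]
far 219 206 [583.7 312.6 108.6] [ 14 152 188]
far 254 206 [583.  237.  128.5] [96 23 56]
far 235 207 [581.2 277.5 118.3] [  5  13 210]
far 222 208 [580.  306.7 106.1] [ 13 154 212]
far 250 208 [577.7 244.1 135.9] [150   2 125]
far 239 209 [576.4 268.  125.6] [165   2 226]
far 232 210 [575.5 284.4 112.9] [ 18 156 224]
far 231 211 [573.8 287.1 109.1] [ 13 154 194]
far 251 212 [569.3 241.5 137.9] [150   2 209]
far 256 213 [567.  230.7 142.7] [150   3 197]
far 257 214 [571.7 235.7  83.3] [  0   2 132]
far 257 215 [570.1 236.3  78. ] [105   9  59]
far 253 217 [560.4 238.5 126.7] [96 17 75]
```

View pics/crop.png

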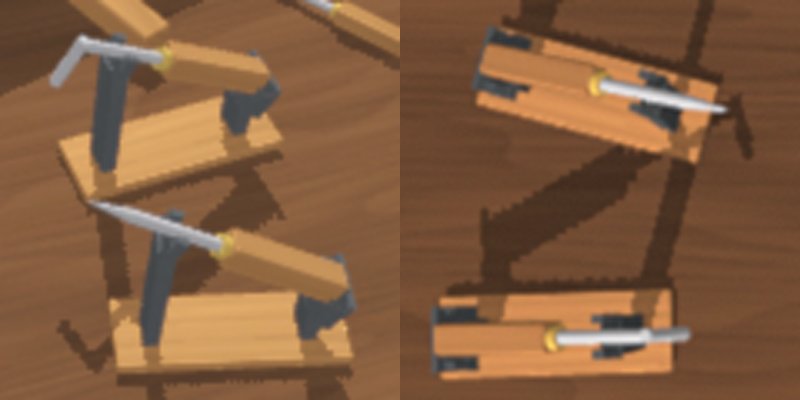

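The crop confirms it: the near stand, top (222,290), holds the hooked pick, with its shank turned square down at the end. The far one is straight and pointed. The loose hooked picks are the small and large decoys. Next I'll look closer with the wrist camera, over the shoe and then over the stand.

```bash
python3 - <<'E'
from h import *
import pickle
np.set_printoptions(precision=3,suppress=True)
R=np.array([[0,-1,0],[-1,0,0],[0,0,-1.]])  # tool x = -y world, tool y=-x
def grasp(sg,d):
    xp=np.array([d[0]*.866,d[1]*.866,.5]); zp=np.array([-d[0]*.5,-d[1]*.5,.866]); x=sg*xp; z=-zp
    return np.c_[x,np.cross(z,x),z]
for sg in(1,-1):
    Rd=np.c_[[0,-sg,0],[-sg,0,0],[0,0,-1]].astype(float)
    print(sg)
    for p,r in(((525,-230,330),Rd),((410,330,330),Rd),((410,330,80),grasp(sg,(0,-1))),((410,360,180),grasp(sg,(0,-1))),((510,-90,40),Rd),((490,60,40),Rd),((490,60,120),Rd)):
        print(p,inverse_kinematics(p,r))
Rd=R
movep((525,-220,330),Rd); c=camera("wrist"); pickle.dump(c,open("w1.pkl","wb")); cv2.imwrite("pics/w1.png",c["image"])
movep((410,330,340),Rd); c=camera("wrist"); pickle.dump(c,open("w2.pkl","wb")); cv2.imwrite("pics/w2.png",c["image"])
print(c["cam_to_world"],c["fx"],read_state()["time"])
E
```

```text
1
(525, -230, 330) [-0.306  0.484  0.918  1.643 -0.405  1.218 -2.443]
(410, 330, 330) [ 0.091  0.518 -1.267  1.688  0.51   1.319  1.871]
(410, 330, 80) [-0.263  1.186 -1.281  1.636  1.079  1.79   1.36 ]
(410, 360, 180) [-0.317  1.038 -1.278  1.526  0.944  1.863  1.443]
(510, -90, 40) [-0.266  0.716  0.455  2.029 -0.607  0.53  -2.515]
(490, 60, 40) [-0.731  0.777  0.694  2.098 -0.915  0.601 -2.517]
(490, 60, 120) [-0.92   0.748  1.006  2.07  -0.886  0.836 -2.515]
-1
(525, -230, 330) [ 0.645  0.379 -0.461  1.594  0.177  1.21   0.15 ]
(410, 330, 330) [-0.072  0.395 -0.963  1.694  0.341  1.233 -1.114]
(410, 330, 80) [-0.305  1.105 -1.157  1.638  1.005  1.688 -1.733]
(410, 360, 180) [-0.314  1.042 -1.286  1.525  0.948  1.869 -1.702]
(510, -90, 40) [ 0.403  0.687 -0.465  1.995  0.544  0.583 -0.435]
(490, 60, 40) [ 0.086  0.658 -0.437  2.057  0.532  0.536 -0.736]
(490, 60, 120) [ 0.233  0.545 -0.629  2.015  0.476  0.729 -0.69 ]
[[ -1.     -0.     -0.001 410.247]
 [  0.     -0.949  -0.314 248.33 ]
 [ -0.001  -0.314   0.949 482.378]
 [  0.      0.      0.      1.   ]] 412.67393105614497 6.1167
```

View pics/w1.png

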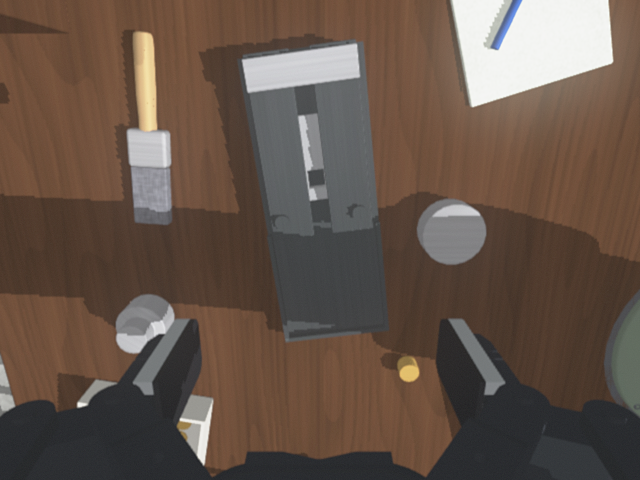

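View pics/w2.png

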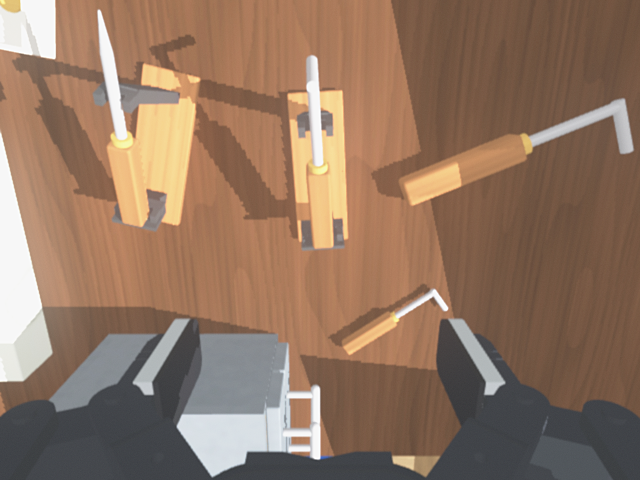

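w1 shows the strap at (300,65), the mouth at row ≈232 and the bright plate from row 113 to 200. The plate's dark window is at ≈(317,178). w2 shows the hooked pick on its stand: handle rows 165–247 at u≈319, shank end at (312,60).

```bash
cat >> h.py <<'E'
def cast(c,u,v,z):
    M=np.array(c["cam_to_world"]); d=np.stack([(np.asarray(u)-c["cx"])/c["fx"],-(np.asarray(v)-c["cy"])/c["fy"],-np.ones(np.shape(u))],-1)@M[:3,:3].T
    return M[:3,3]+d*((z-M[2,3])/d[...,2])[...,None]
E
python3 - <<'E'
from h import *
import pickle
np.set_printoptions(precision=2,suppress=True)
c=pickle.load(open("w1.pkl","rb")); W=cloud(c); z=W[...,2]
m=np.zeros((480,640),bool); m[30:345,225:400]=1
print("floor",np.nanmedian(z[250:310,310:350]),"block",np.nanmedian(z[120:200,265:285]),"strap",np.nanmedian(z[60:75,270:340]),"bench",np.nanmedian(z[250:300,60:120]))
b=m&(z>33); r=cv2.minAreaRect(W[b][:,:2].astype(np.float32)); print("block",r)
g=c["image"].max(2); pts=[];ed=[]
for v in range(95,225,6):
    row=np.where((z[v]<33.5)&(np.arange(640)>280)&(np.arange(640)<345))[0]
    if len(row)<8: continue
    e=cast(c,[row[0]-.5,row[-1]+.5],[v,v],39.); pts.append(e.mean(0)); ed.append(np.linalg.norm(e[1]-e[0]))
pts=np.array(pts); print("slit widths",np.array(ed)); k=np.polyfit(pts[:,1],pts[:,0],1); print("slit line x=",k,"resid",pts[:,0]-np.polyval(k,pts[:,1]))
print("y-range slit",pts[0],pts[-1])
# along slit centreline sample brightness & depth on plane z=26
ys=np.arange(-350,-155,2.); xs=np.polyval(k,ys)
M=np.linalg.inv(np.array(c["cam_to_world"]))
for y,x in zip(ys,xs):
    o=[]
    for dx in(-5,0,5):
        p=M@[x+dx,y,26,1]; u=c["cx"]-c["fx"]*p[0]/p[2]; v=c["cy"]+c["fy"]*p[1]/p[2]; u,v=int(round(u)),int(round(v)); o+=[int(g[v,u]),float(round(z[v,u],0))]
    print(y,o)
c=pickle.load(open("w2.pkl","rb")); W=cloud(c); z=W[...,2]; h=cv2.cvtColor(c["image"],cv2.COLOR_BGR2HSV)
mm=np.zeros((480,640),bool); mm[45:255,285:350]=1
o=mm&(h[...,1]>90)&(z>68); P=W[o]
ctr=P.mean(0); u,s,vt=np.linalg.svd(P-ctr,full_matrices=False); print("handle",o.sum(),ctr,vt[0],vt[2],"ext",np.percentile((P-ctr)@vt[0],[1,99]),np.percentile((P-ctr)@vt[1],[1,99]))
s_=mm&(h[...,1]<60)&(z>115)&(c["image"].min(2)>120); P=W[s_]; print("shank",s_.sum(),P.mean(0),cv2.fitLine(P.astype(np.float32),cv2.DIST_HUBER,0,.01,.01).ravel())
f=mm&(h[...,1]>60)&(z>8)&(z<25)&(h[...,2]>140); print("foot",np.nanmedian(z[f]),cv2.minAreaRect(W[f][:,:2].astype(np.float32)))
E
```

```text
floor 11.716394821523608 block 38.973050743182284 strap 47.121389543320504 bench 0.05909601355710947
block ((532.7924194335938, -259.55523681640625), (110.17620849609375, 190.49371337890625), 7.351195812225342)
slit widths [19.82 19.91 19.99 19.08 20.17 20.26 20.35 19.41 19.5  20.62 20.71 19.77
 19.86 19.95 20.04 19.07 20.22 20.32 20.41 19.43 19.52 20.7 ]
slit line x= [ -0.13 499.15] resid [ 0.11 -0.1  -0.31 -0.02  0.27  0.05 -0.16  0.13 -0.09  0.21 -0.01  0.29
  0.07 -0.15 -0.37 -0.07  0.23  0.01 -0.22  0.09 -0.14  0.18]
y-range slit [ 539.17 -310.18   39.  ] [ 522.57 -180.65   39.  ]
-350.0 [212, 48.0, 213, 48.0, 211, 46.0]
-348.0 [212, 47.0, 212, 49.0, 211, 48.0]
-346.0 [210, 47.0, 211, 46.0, 210, 48.0]
-344.0 [213, 46.0, 210, 47.0, 210, 48.0]
-342.0 [214, 47.0, 215, 47.0, 214, 48.0]
-340.0 [211, 47.0, 213, 47.0, 214, 48.0]
-338.0 [210, 47.0, 209, 47.0, 210, 48.0]
-336.0 [211, 48.0, 211, 48.0, 211, 46.0]
-334.0 [211, 48.0, 212, 46.0, 210, 47.0]
-332.0 [211, 46.0, 211, 47.0, 211, 47.0]
-330.0 [209, 48.0, 208, 49.0, 210, 47.0]
-328.0 [208, 46.0, 208, 47.0, 208, 48.0]
-326.0 [207, 47
[... 2989 characters left out ...]
13.0]
-174.0 [97, 12.0, 98, 11.0, 100, 13.0]
-172.0 [98, 10.0, 98, 11.0, 91, 13.0]
-170.0 [88, 12.0, 89, 12.0, 71, 11.0]
-168.0 [68, 12.0, 71, 11.0, 74, 12.0]
-166.0 [72, 11.0, 70, 11.0, 71, 12.0]
-164.0 [71, 11.0, 71, 12.0, 70, 12.0]
-162.0 [70, 11.0, 72, 11.0, 73, 13.0]
-160.0 [72, 11.0, 70, 10.0, 73, 13.0]
-158.0 [69, 12.0, 69, 12.0, 73, 11.0]
-156.0 [71, 13.0, 71, 12.0, 72, 11.0]
handle 1919 [409.54 339.82  99.47] [ 0.06 -0.89  0.46] [-0.03  0.46  0.89] ext [-59.36  73.44] [-10.85  10.98]
shank 1381 [413.96 255.1  136.2 ] [ -0.06   0.9   -0.44 413.4  263.16 135.78]
foot 9.914970212041425 ((410.63458251953125, 320.5140380859375), (59.86927032470703, 169.5287322998047), 3.2761783599853516)
```

```bash
cat >> h.py <<'E'
def rot(d,tilt):  # pick axes with horizontal heading d, +x tipped up by tilt
    d=np.array([d[0],d[1],0])/np.hypot(d[0],d[1]); c,s=np.cos(tilt),np.sin(tilt)
    x=c*d+[0,0,s]; z=-s*d+[0,0,c]; return np.c_[x,np.cross(z,x),z]
def tool(Rp): return np.c_[-Rp[:,0],Rp[:,1],-Rp[:,2]]
DEPTH=14.0  # TCP below handle axis
def tcp(o,Rp): return np.asarray(o)-DEPTH*Rp[:,2]
S_O=np.array([409.,342.3,85.]); S_R=rot((.063,-.998),np.radians(30))
def st(): s=read_state(); print("t",round(s["time"],2),"F",np.round(s["ft_force"],1),"gap",round(s["finger_gap"],1),"p",np.round(s["eef_pos"],1))
E
python3 - <<'E'
from h import *
import pickle
T=tool(S_R); g=tcp(S_O,S_R)
movep(g+[0,0,100],T); st()
print(movel(g,max_speed=100,guard=12)); st()
clamp(); st()
c=camera("wrist"); pickle.dump(c,open("w3.pkl","wb")); cv2.imwrite("pics/w3.png",c["image"])
print(movel(g+[0,0,95],max_speed=100)); st()
c=camera("wrist"); pickle.dump(c,open("w4.pkl","wb")); cv2.imwrite("pics/w4.png",c["image"])
cv2.imwrite("pics/w34.png",np.hstack([cv2.resize(cv2.imread(f"pics/w{i}.png"),(400,300)) for i in(3,4)]))
E
```

```text
t 8.92 F [ 0.  -1.3 -1.1] gap 85.3 p [409.6 335.3 172.9]
False
t 10.07 F [0.4 0.4 0.3] gap 85.0 p [409.6 335.6  73.4]
t 10.67 F [0.3 0.9 4.5] gap 21.3 p [409.6 335.4  73.1]
False
t 11.82 F [-0.1 -0.8 -2. ] gap 21.0 p [409.3 335.1 167.3]
```

View pics/w34.png

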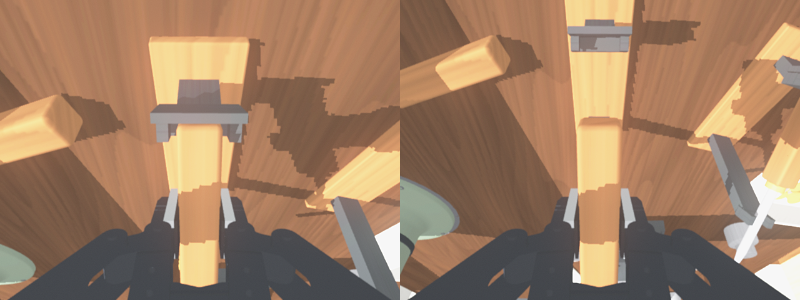

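The pick is gripped squarely and clear of the stand; handle rear end in w4 is at about (317,195) full-res. Next I'll carry it over the slot and check where the tip is.

```bash
cat >> h.py <<'E'
E_=np.array([-.1271,.9919,0]); U_R=rot((-E_[0],-E_[1]),0.0); WIN=np.array([528.0,-225.3,0])
def ptcp(tip): return tcp(np.asarray(tip,float)-U_R@[130,0,-38],U_R)   # TCP for a wanted hook tip
E
python3 - <<'E'
from h import *
import pickle
np.set_printoptions(precision=1,suppress=True)
T=tool(U_R)
movep(ptcp(WIN+[0,0,160]),T); movel(ptcp(WIN+[0,0,66]),max_speed=120); st()
t=camera("top"); s=camera("scene"); pickle.dump((t,s),open("p5.pkl","wb"))
cv2.imwrite("pics/p5.png",np.hstack([cv2.resize(s["image"][230:350,100:260],(400,300),interpolation=2),cv2.resize(t["image"][170:290,360:520],(400,300),interpolation=2)]))
for n,c in(("top",t),("scene",s)):
    W=cloud(c); d=W-(WIN+[0,0,66]); a=d@-U_R[:,0]; b=d@U_R[:,1]   # a: toward handle
    m=(a>-15)&(a<75)&(abs(b)<12)&(W[...,2]>62)&(W[...,2]<125)
    P=W[m]; A=a[m];B=b[m]; print(n,m.sum(),"a",np.percentile(A,[0,2,5,95]),"b",np.percentile(B,[2,50,98]))
    for lo in range(-15,75,10):
        q=(A>lo)&(A<lo+10)
        if q.sum()>3: print(lo,q.sum(),"b",np.median(B[q]),"z",np.percentile(P[q,2],[5,50,95]))
E
```

```text
t 14.46 F [-0.7 -0.6 -1.2] gap 21.3 p [511.9 -96.3  90.5]Traceback (most recent call last):
  File "<stdin>", line 11, in <module>
    return _quantile_unchecked(
        a, q, axis, out, overwrite_input, method, keepdims, weights)
    return _ureduce(a,
                    func=_quantile_ureduce_func,
    ...<5 lines>...
                    overwrite_input=overwrite_input,
                    method=method)
    r = func(a, **kwargs)
    result = _quantile(arr,
                       quantiles=q,
    ...<2 lines>...
                       out=out,
                       weights=wgt)
    slices_having_nans = np.isnan(arr[-1, ...])
                                  ~~~^^^^^^^^^
IndexError: index -1 is out of bounds for axis 0 with size 0
```

View pics/p5.png

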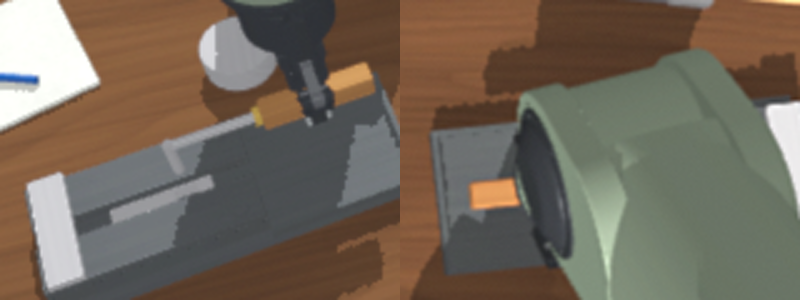

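The scene view shows the hook hanging above the slit, elbow near (167,285) full-res; the top view is blocked by the arm. I'll use the scene depth.

```bash
python3 - <<'E'
from h import *
import pickle
np.set_printoptions(precision=1,suppress=True)
t,c=pickle.load(open("p5.pkl","rb"))
W=cloud(c); d=W-(WIN+[0,0,66]); a=d@-U_R[:,0]; b=d@U_R[:,1]
m=(a>-20)&(a<170)&(abs(b)<25)&(W[...,2]>58)&(W[...,2]<135)
P=W[m]; A=a[m];B=b[m]; print(m.sum(),"a",np.percentile(A,[0,2,5,95]))
for lo in range(-20,170,10):
    q=(A>lo)&(A<lo+10)
    if q.sum()>3: print(lo,q.sum(),"b",np.percentile(B[q],[5,50,95]),"z",np.percentile(P[q,2],[5,50,95]))
# bearing of slit line in same camera (bias check): block-slit points
b2=d@U_R[:,1]; q=(W[...,2]<20)&(abs(b2)<30)&(a>-70)&(a<-25); print("slit floor b",np.percentile(b2[q],[2,50,98]) if q.sum() else None)
q=(abs(W[...,2]-26)<3)&(abs(b2)<15)&(a>-90)&(a<60)
print("plate a,b",np.percentile(a[q],[1,50,99]),np.percentile(b2[q],[2,98]))
# tip in image
v,u=np.where(m&(a<25)&(W[...,2]<85)); print("hook px",u.min(),u.max(),v.min(),v.max())
E
```

```text
588 a [  0.6   2.4   5.  164.8]
0 64 b [0.2 4.4 6.6] z [ 67.5  94.4 110.7]
10 20 b [-0.8  4.   6.6] z [105.4 108.4 111.6]
20 21 b [0.4 3.9 6.2] z [104.1 109.  111.4]
30 19 b [-1.   3.8  6.6] z [104.5 108.5 110.6]
40 20 b [0.3 4.5 6.2] z [104.2 108.7 111.9]
50 21 b [-0.3  4.1  6.3] z [104.4 108.7 110.8]
60 22 b [-1.5  3.9  6.8] z [103.  108.7 111.3]
70 22 b [-1.9  4.2  9.4] z [105.5 109.2 113.6]
80 50 b [-4.   8.  12.6] z [100.4 112.7 116.8]
90 62 b [-5.1  9.6 13.2] z [ 98.3 114.9 118.6]
100 62 b [-5.5  8.4 13.6] z [100.5 114.5 118.5]
110 51 b [-3.8 11.7 14.8] z [ 98.7 115.5 118.5]
120 11 b [-6.9 19.2 24.1] z [ 93.1 101.9 125.3]
130 10 b [18.4 24.  24.6] z [ 94.2  99.6 110. ]
140 15 b [-2.4  8.  16. ] z [ 97.8 116.2 118.9]
150 61 b [-4.7  9.7 14.1] z [ 99.  115.1 117.8]
160 57 b [-6.2  9.6 13.5] z [ 99.2 114.8 118.5]
slit floor b [-18.1 -11.8  -7.1]
plate a,b [-70.6 -26.8  27.3] [-11.4   3.4]
hook px 168 173 294 299
```

```bash
python3 - <<'E'
from h import *
import pickle
o=-3*E_
movel(ptcp(WIN+o+[0,0,66]),max_speed=60)
print(movel(ptcp(WIN+o+[0,0,29]),max_speed=80,guard=10)); st()
hit=movel(ptcp(WIN+o+[0,0,15.5]),max_speed=30,guard=10); print(hit); st()
if not hit:
    print(movel(ptcp(WIN+o+12*E_+[0,0,15.5]),max_speed=40,guard=25)); st()
s=camera("scene"); cv2.imwrite("pics/p6.png",cv2.resize(s["image"][230:350,100:260],(640,480),interpolation=2))
W=cloud(s); d=W-WIN; a=d@E_; b=d@U_R[:,1]
q=(abs(W[...,2]-26)<3)&(abs(b)<12)&(a<20); print("plate rear a",np.percentile(a[q],[1,2]))
E
```

```text
False
t 15.42 F [-0.6  0.3 -0.2] gap 21.3 p [511.8 -99.2  52.9]
False
t 16.02 F [ 1.2  0.1 -0.4] gap 21.0 p [511.9 -99.3  39.5]
False
t 16.47 F [ 0.6 -0.6 -1.4] gap 21.0 p [510.4 -87.   39.6]
plate rear a [-92.66353228 -81.0920388 ]
```

View pics/p6.png

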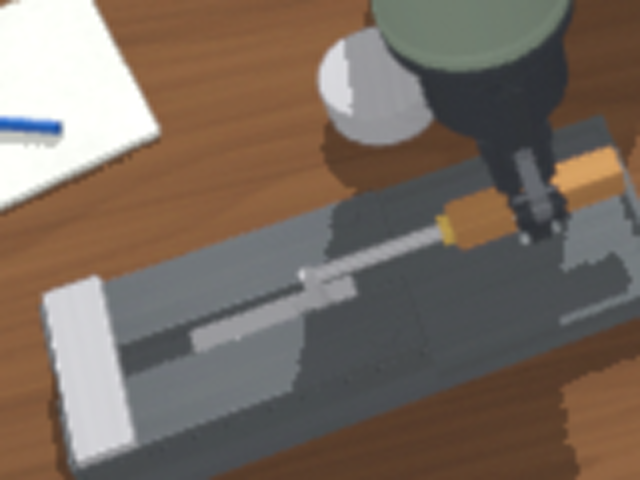

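The hook is down in the window, with the elbow at (310,278), and the plate has already started moving (left end 45→48 px). I'll drag on.

```bash
python3 - <<'E'
from h import *
import pickle
print(movel(ptcp(WIN+154*E_+[0,0,15.5]),max_speed=70,guard=30)); st()
movel(ptcp(WIN+149.5*E_+[0,0,15.5]),max_speed=30); st()
print(movel(ptcp(WIN+149.5*E_+[0,0,40]),max_speed=60,guard=12)); 
movel(ptcp(WIN+149.5*E_+[0,0,110]),max_speed=120); st()
s=camera("scene");t=camera("top"); pickle.dump((t,s),open("p7.pkl","wb"))
cv2.imwrite("pics/p7.png",cv2.resize(s["image"][190:350,100:300],(750,600),interpolation=2))
W=cloud(s); d=W-WIN; a=d@E_; b=d@U_R[:,1]
q=(W[...,2]>22)&(W[...,2]<31)&(abs(b)<40)&(a>66)&(a<190)&(s["image"].min(2)>110); print(q.sum(),"plate rel mouth a",np.percentile(a[q],[1,50,99])+29.6,"b",np.percentile(b[q],[1,99]))
E
```

```text
False
t 18.74 F [ 0.  -0.5 -1.6] gap 20.7 p [491.9  56.3  39.5]
t 19.04 F [-0.9  0.1 -1.5] gap 21.1 p [492.5  51.7  39.5]
False
t 20.33 F [-0.   0.3 -1.4] gap 21.3 p [492.1  51.8 133.4]
485 plate rel mouth a [116.32147776 156.32945049 205.03251952] b [-16.87152584  20.41399703]
```

View pics/p7.png

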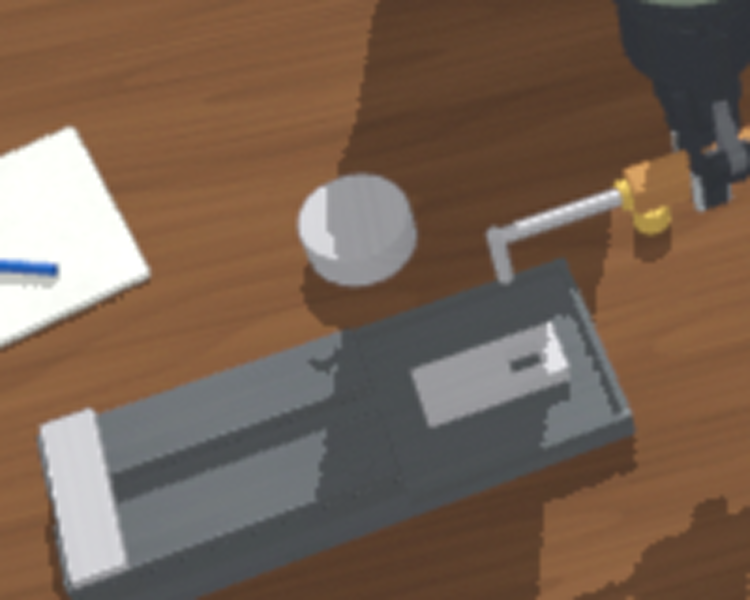

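The plate lies flat in the tray at shoe x ≈116 to 205, corners (412,370)–(568,380), clear of the mouth, and the hook is free. Next I'll return to the exact lifted pose and compare the wrist view with w4 to see if the pick slipped.

```bash
python3 - <<'E'
from h import *
import pickle
T=tool(S_R); g=tcp(S_O,S_R)
p=np.array(read_state()["eef_pos"])
movel(p+[0,0,65],max_speed=150); movep(g+[0,0,120],T); movel(g+[0,0,95],max_speed=80); wait(.2); st()
c=camera("wrist"); pickle.dump(c,open("w8.pkl","wb"))
c4=pickle.load(open("w4.pkl","rb"))
a,b=[cv2.cvtColor(x["image"],cv2.COLOR_BGR2GRAY)[170:300,260:380].astype(np.float32) for x in(c4,c)]
print("shift px",cv2.phaseCorrelate(a,b,cv2.createHanningWindow((120,130),cv2.CV_32F)))
for x in(c4,c):
    W=cloud(x)-np.array(x["cam_to_world"])[:3,3]; z=x["range_z"]
    print([ (v:=int(np.argmax(np.abs(np.diff(z[150:260,u])))))+150 for u in(305,317,329)], z[230,317],z[300,317],"lateral",[np.where(z[240]<z[240,317]+15)[0][[0,-1]]])
E
```

```text
t 22.97 F [ 0.2 -0.4 -1.4] gap 21.4 p [409.6 335.4 168.2]
shift px ((-0.28376432338595237, 0.4222798935124388), 0.884077560989945)
[187, 155, 187] 121.16804 129.23743 lateral [array([283, 620])]
[187, 154, 187] 121.548004 128.11157 lateral [array([283, 355])]
```

No slip: the shift is under half a pixel. Lowering it back.

```bash
python3 - <<'E'
from h import *
T=tool(S_R); g=tcp(S_O,S_R)
print(movel(g+[0,0,15],max_speed=100,guard=15)); print(movel(g,max_speed=30,guard=12)); st()
open_gripper(); wait(.3); st()
movel(g-110*T[:,2],max_speed=120); st()
q=read_state()["qpos"]; movep((450,60,420),tool(rot((0,-1),0))); wait(.3)
a=[]
t=camera("top"); s=camera("scene"); 
cv2.imwrite("pics/p9.png",np.hstack([cv2.resize(s["image"][170:370,100:460],(480,267),interpolation=2),cv2.resize(t["image"][180:310,170:300],(267,267),interpolation=2)]))
import pickle; s0=pickle.load(open("scene.pkl","rb"))
print("scene diff px near stand",(cv2.absdiff(s["image"],s0["image"])[185:245,335:420].max(2)>60).sum()); st()
E
```

```text
False
True
t 24.48 F [-1.1  1.7  9.3] gap 21.2 p [409.4 335.2  73.2]
t 25.42 F [ 0.  -0.  -0.2] gap 85.5 p [409.2 335.   72.9]
t 26.48 F [ 0.1 -0.3 -0.4] gap 85.1 p [405.9 389.6 167.6]
scene diff px near stand 0
t 28.46 F [0.3 0.5 0.5] gap 85.0 p [450.   60.2 419.8]
```

View pics/p9.png

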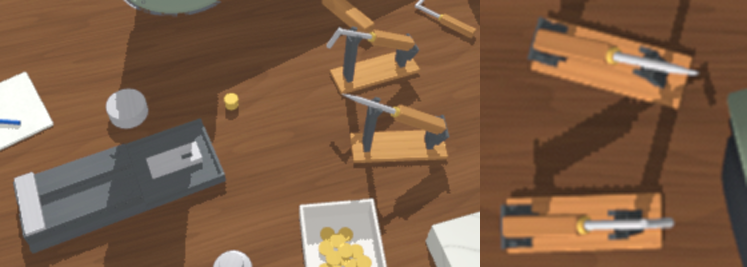

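The pick lies in both rests, with no pixels changed from the first scene picture (scene crop (375,40)). The plate is flat in the tray at (175,158), and everything else in view is where it was.

```bash
python3 -c "
from workcell import *
print(finish_job())"
```

```text
the job is handed in; nothing more can be done
None
```

Job handed in at about 28.5 s on the robot's clock: the plate lies flat in the catch tray clear of the slot, the hooked pick is back in both rests of its stand, and nothing else was seen to move.

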